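Clamp the test block: slide the strap home, start the nut, wind it down

TASK

Clamp the blue test block: push the blue slotted strap fully forward over the block first. Then turn the tee-handled nut backwards (counter-clockwise from above) on its stud until it drops into the thread, without lifting it off, and wind it clockwise all the way down to its stop. Leave the test block and the wash bottle where they stand.

Things in the scene. Friction and masses are not known exactly. Their poses are not given: they have to be found in the camera images.
- clamp_base: Fixed aluminium plate, 150 x 345 x 14 mm, with an upright stud. Origin on the bench top (z = 0) on the stud's axis, z up. The plate reaches 160 mm to its +y, 185 mm to its -y, 75 mm each way in x. The test block lies at its -y side, the strap's heel block 89 to 135 mm out at +y, up to 56 mm high.
- stud_top (a point): Top of the fixed stud (17 mm thick here), on its axis, 135 mm above the bench. Below, inside the nut, is a coarse right-hand thread, 31 mm thick, under a flat landing. Nut states by its underside height over the bench: on the landing 80 mm, just dropped into the thread 68 mm, wound home 60 mm.
- tee_nut: Loose steel flange nut, 0.2 to 0.42 kg, 50 mm high, flange 56 mm, hub 46 mm wide, round the stud. Origin on its axis at its underside. Straight handle: two round 12 mm arms along its +x and -x, centre line 30 mm above the origin. It turns easily; an arm can be pushed round with closed fingers between hub and ball. Starts resting on the landing, not in the thread.
- tee_end (a point): Centre of the black 18 mm ball on the nut's +x arm, 70 mm from the axis (the -x arm is alike). Handle angle, counter-clockwise from above from the base's x axis, half turns alike: starts at 22 to 88 degrees; a stop lies a little clockwise; turned counter-clockwise it drops at 115 to 130, stop at 152; then clockwise it winds down about 2.4 rad to its end stop at 0.
- strap (a joint): Travel of the blue slotted strap (60 mm wide, 12 mm thick, top 60 mm above the bench, straddling the stud) towards the base's -y, over the test block, m. 0 = fully back, 0.050 = fully forward at its stop; starts at 0 to 0.010. About 2.5 N of friction; stays where it is left.
- strap_pin (a point): Foot of the upright red handle pin near the strap's back (+y) end, on the strap's top, 60 mm above the bench. Pin 16 mm thick, 40 mm high, foot collar 24 mm wide. It is 160 mm from the stud's axis along the base's +y when the strap is back, 110 mm when forward. Push it towards the base's -y.
- test_block: Blue machined test block, 112 x 142 mm, 34 mm high with two thumb screws to 48 mm, lying loose on the plate at the base's -y side; origin at the centre of its underside, 116 mm from the stud's axis.
- bottle: White wash bottle with red cap, 62 x 82 x 179 mm, a bystander on the left; origin at the centre of its underside.

How it is judged:
By the outcome, as a careful person would: the job done as asked, in the order asked, and still so for the second after the job is handed in, with the robot touching nothing.
It also fails if it takes over 51 s, if anything falls off the work surface, if the arm or the gripper's body presses on something with over 40 N, if the wrist force passes 120 N, or if a joint passes its speed limit or range.

ROBOT

A 7-joint arm with a two-finger parallel gripper is mounted at the origin on a cart in front of the work surface, level with it; the furniture and walls round the work are solid. World frame = base frame: x ahead of the robot, y to its left, z up, the work surface at z = 0. Lengths are in mm, angles in degrees, forces in N, time in s.
With the tool pointing down it reaches from about 350 to 900 mm from the base axis. Payload 19.9 kg.
Tool frame: the origin (TCP) lies at the very end of the fingers, on their centre line; the grasp point (between the pads) lies 19 mm behind it; z points along the fingers, y is the direction in which the jaws open and shut (so a half turn about z gives the same grasp; the last joint's range is limited). The gripper opens to 94 mm and grips with 3 to 60 N. Pads are 16 mm wide; open, the fingers measure 119 mm over their backs; the gripper's body (75 mm by 177 mm) begins 78 mm behind the grasp point.
Start: joints at [-67.58, 23.915, -0.59, 92.452, 0.269, 63.638, -3.037], TCP at [262.121, 567.355, 205.425] pointing down, gripper open.
Joint ranges: [-161.28, 161.28], [-22.2, 115.67], [-73.04, 71.86], [3.21, 147.25], [-68.34, 248.33], [10.77, 114.83], [-161.83, 161.83]. Speed limits (degrees/s): [108.29, 108.29, 136.94, 136.94, 172.46, 172.46, 172.46].

INTERFACE

Orientations are given as [roll, pitch, yaw] about the fixed x, y, z axes, in that order (R = Rz(yaw) Ry(pitch) Rx(roll)).
In Python, from rig import * gives the robot as it stands.
- The arm moves only by the tool drive_tool, never from a script. Its argument "rows" is a list that holds one entry, the list of rows, each a list of 6 numbers: the shift along the tool's x, y, z in m, then the turn, a rotation vector about the tool's x, y, z in degrees. A call has 1 to 5 rows; each row shifts and turns the pose as measured when the row begins, along the tool's axes as they then stand; what a row does not reach is not made up. A row lasts 1/12 s, in which the tool goes at most 41.7 mm and 7.16 degrees, less where a joint would pass 70% of its speed; a pose out of reach is approached as far as the arm can. A call with a gripper value outside its range is refused whole. "gripper" is the opening, from -1 (shut) to 1 (fully open), set as the call begins (left out, the last holds). The fingers move at their own pace and stop on an object; "force" is the grip in N (left out, the last holds). Time passes only in rows, so rows that do not move let the fingers close. It gives the time, the measured TCP pose, the force and the opening at its end, in the units of the state.
- get_state(): the state, without advancing time (a new reading comes with each control period).
- camera(name): name is "scene" or "top"; returns (picture, depth): 400x640x3 uint8, blue, green, red; 400x640 float32, mm along the optical axis (not along the pixel's ray), 0 where there is no reading.
- calibration(name): a dict with "fovy" (degrees; the focal length in pixels is half the picture's height over the tangent of half this angle, whatever the lens; pixels are square), "cx", "cy" (the principal point, pixels), "rvec" (rotation vector, rad) and "tvec" (3), from world to camera coordinates, as OpenCV has them. Camera axes: x right, y down, z forward; pixel columns grow to the right and rows downward; lengths in mm; the calibration is good to about 2 mm. A picture is of the moment at which its call begins. calibration takes no time and is no camera call.
- hand_in(): hands the job in, once; it reports no verdict.
The state is a dict: "clock": time; "qpos": joint angles; "joint_vel": joint speeds; "joint_efforts": joint torques, N m; "position": TCP position; "ee_rot": TCP orientation; "ft_force": force on the tool from outside, world axes, zero at the start; "wrist_torque": the same for the moment, N m; "finger_gap": opening from 0.0 (shut) to 1.0 (fully open).
Only numpy, scipy, OpenCV 4.12 (cv2) and the standard library are available. Lean on these libraries where they do the work, as an engineer would, in place of code of your own. Each camera call takes 0.05 s, during which the arm holds its last target. There are 200 camera calls.

## Working session

There is one attempt and no reset: what is moved stays moved. The work goes in short steps, Python scripts to look and compute and a tool call to move; the robot and the scene stay as the last step left them, time stands still between calls to the robot, and variables do not carry over. Pictures are saved under pics/ and viewed, on a budget of 10 in all, crops included, one or two more only if the job needs it, and the job is handed in when it is done.

Besides the shell and the picture viewer there is one more tool, called after "Call:" as name([rows], argument=value, ...), one row to a line, values as JSON. drive_tool: Moves the arm, as the interface text tells. Its arguments: {"type":"object","properties":{"rows":{"type":"array","items":{"type":"array","items":{"type":"array","items":{"type":"number"}}}},"gripper":{"type":"number"},"force":{"type":"number"}},"required":["rows"]}

```bash
mkdir -p pics; cat > h.py <<'E'
from rig import *
import numpy as np, cv2
from scipy.spatial.transform import Rotation as Ro
def cam(n):
    c=calibration(n); f=200/np.tan(np.radians(c["fovy"])/2)
    R=Ro.from_rotvec(np.ravel(c["rvec"])).as_matrix(); t=np.ravel(c["tvec"])
    return f,c["cx"],c["cy"],R,t
def onplane(n,u,v,z):
    f,cx,cy,R,t=cam(n); d=R.T@np.array([(u-cx)/f,(v-cy)/f,1]); o=-R.T@t
    return o+d*(z-o[2])/d[2]
def cloud(n,D):
    f,cx,cy,R,t=cam(n); v,u=np.mgrid[:400,:640]
    P=np.stack([(u-cx)/f*D,(v-cy)/f*D,D],-1)
    return (P-t)@R
E
python3 - <<'E'
from h import *
s=get_state(); print(s["clock"],s["position"],s["ee_rot"],s["ft_force"])
for n in("scene","top"):
    p,d=camera(n); np.savez(f"{n}0.npz",p=p,d=d); cv2.imwrite(f"pics/{n}0.png",p); print({k:np.round(v,3).tolist() for k,v in calibration(n).items()}, (d>0).mean())
E
```

```text
0.0 [261.9609037  567.03903371 204.82514606] [-1.79930581e+02  3.70357191e-03  1.55204479e+02] [ 0.39747271  0.49013659 -0.08453176]
{'fovy': 54.413, 'cx': 316.589, 'cy': 204.395, 'rvec': [1.901, -0.634, 0.394], 'tvec': [-389.599, 284.237, 501.454]} 0.99596484375
{'fovy': 55.022, 'cx': 329.637, 'cy': 198.028, 'rvec': [2.211, -2.169, 0.048], 'tvec': [134.983, 594.939, 1004.37]} 0.996109375
```

View pics/top0.png

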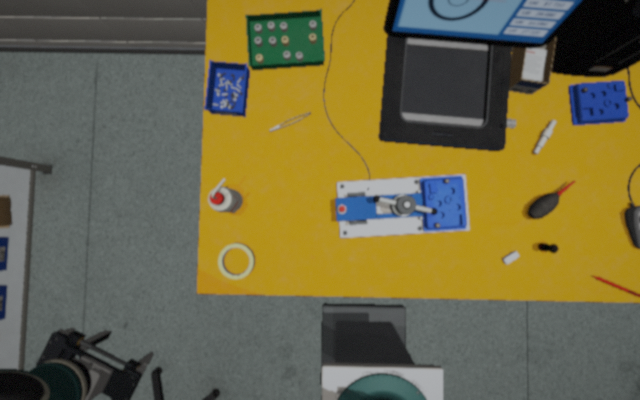

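View pics/scene0.png

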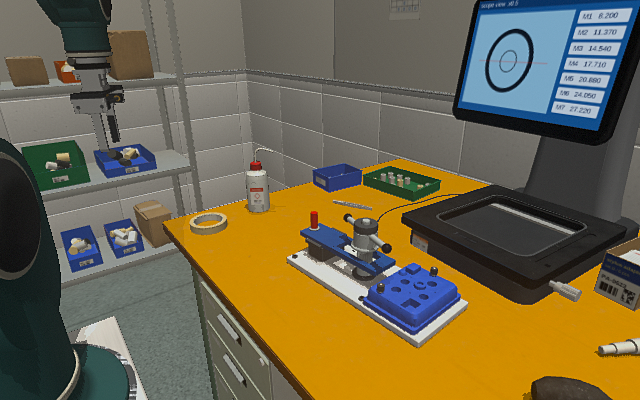

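The top view shows the plate, with the red pin at about (342,210), the nut at (404,205), its balls near (377,199) and (432,211), and the test block at (445,203). The bottle is at (222,200), well to the left. Next I measure these.

```bash
python3 - <<'E'
from h import *
z=np.load("top0.npz");p,d=z["p"],z["d"];W=cloud("top",d)
print("cam pos",(-cam("top")[3].T@cam("top")[4]).round())
hsv=cv2.cvtColor(p,cv2.COLOR_BGR2HSV)
def rep(n,m,zz):
    v,u=np.nonzero(m); q=W[m]; print(n,len(u),u.mean().round(1),v.mean().round(1),onplane("top",u.mean(),v.mean(),zz).round(1),"depth med",np.median(q,0).round(1),"zmax",np.percentile(q[:,2],95).round(1))
roi=np.zeros((400,640),bool);roi[165:245,325:475]=1
red=((hsv[...,0]<8)|(hsv[...,0]>172))&(hsv[...,1]>140)&roi
rep("pin",red,100)
# plate outline
X=W
yl=(hsv[...,0]>15)&(hsv[...,0]<32)&(hsv[...,1]>120)
m=(~yl&roi).astype(np.uint8)
pl=(roi&(p.min(-1)>140)&(hsv[...,1]<60)&(W[...,2]>5)&(W[...,2]<25))
c=np.argwhere(pl)[:,::-1].astype(np.float32)
P=np.array([onplane("top",u,v,14)[:2] for u,v in c],np.float32)
r=cv2.minAreaRect(P);print("plate",r,cv2.boxPoints(r).round(1).tolist())
blue=(hsv[...,0]>100)&(hsv[...,0]<130)&(hsv[...,1]>120)&roi
for n,mm in(("strap",blue&(np.arange(640)<415)),("block",blue&(np.arange(640)>418)&(W[...,2]<52))):
    c=np.argwhere(mm)[:,::-1];zz=60 if n=="strap" else 34
    P=np.array([onplane("top",u,v,zz)[:2] for u,v in c],np.float32);print(n,cv2.minAreaRect(P),np.median(W[mm][:,2]))
# nut
hi=roi&(W[...,2]>92)&(W[...,2]<150)&~red
hi[:,:360]=0
P=W[hi];print("high",len(P));rr=cv2.minAreaRect(P[:,:2].astype(np.float32));print("nut",rr,P[:,2].min(),P[:,2].max())
ct=roi&(W[...,2]>120);rep("stud/hub",ct&(np.arange(640)>360),130)
cv2.imwrite("pics/crop1.png",cv2.resize(p[165:245,325:475],None,fx=5,fy=5,interpolation=cv2.INTER_CUBIC))
for k in range(380,432,8):pass
print(W[185:228:3,370:445:5,2].round().astype(int))
E
```

```text
cam pos [ 538.  137. 1036.]
pin 13 341.4 208.6 [562.5 116.6 100. ] depth med [561.6 117.5 101.2] zmax 103.6
plate ((575.1807861328125, -47.5418701171875), (148.54307556152344, 342.6987609863281), 4.595505714416504) [[487.3999938964844, 117.30000305175781], [514.9000244140625, -224.3000030517578], [662.9000244140625, -212.39999389648438], [635.5, 129.1999969482422]]Traceback (most recent call last):
  File "<stdin>", line 21, in <module>
  File "h.py", line 9, in onplane
    f,cx,cy,R,t=cam(n); d=R.T@np.array([(u-cx)/f,(v-cy)/f,1]); o=-R.T@t
                ~~~^^^
  File "h.py", line 5, in cam
    c=calibration(n); f=200/np.tan(np.radians(c["fovy"])/2)
ValueError: time passes only in moves, steps and waits
```

```bash
sed -i 's/^def cam(n)/import functools\n@functools.cache\ndef cam(n)/' h.py; python3 - <<'E'
from h import *
z=np.load("top0.npz");p,d=z["p"],z["d"];W=cloud("top",d)
roi=np.zeros((400,640),bool);roi[165:245,360:475]=1
hi=roi&(W[...,2]>88)&(W[...,2]<150)
P=W[hi][:,:2].astype(np.float32);rr=cv2.minAreaRect(P);print("nut",len(P),rr,cv2.boxPoints(rr).round().tolist())
ct=roi&(W[...,2]>118);print("hub",ct.sum(),np.median(W[ct],0).round(1))
S=np.array([574.2,-35.1]);y=np.radians(4.6);q=(P-S)@np.array([[np.cos(y),-np.sin(y)],[np.sin(y),np.cos(y)]])
far=q[np.hypot(*q.T)>40]; a=np.degrees(np.arctan2(far[:,1],far[:,0]));print("arm angles in base",np.sort(a.round()))
cv2.imwrite("pics/crop1.png",cv2.resize(p[165:245,325:475],None,fx=5,fy=5,interpolation=cv2.INTER_CUBIC))
E
```

```text
nut 572 ((573.3223266601562, -33.90833282470703), (151.1708221435547, 42.970184326171875), 88.55490112304688) [[550.0, -109.0], [593.0, -110.0], [597.0, 41.0], [554.0, 42.0]]
hub 361 [570.7 -31.7 130. ]
arm angles in base [-114. -113. -113. -113. -113. -112. -112. -112. -112. -112. -112. -111.
 -111. -111. -111. -111. -111. -110. -110. -110. -110. -110. -110. -110.
 -110. -109. -109. -109. -109. -109. -108. -108. -108. -108. -108. -108.
 -108. -108. -107. -107. -107. -107. -107. -107. -107. -106. -106. -106.
 -106. -106. -105. -105. -105. -105. -105. -105. -105. -104. -104. -104.
 -104. -104. -103. -103. -103. -103. -103. -103. -103. -103. -102. -102.
 -102. -102. -102. -102. -101. -101. -101. -101. -100. -100. -100. -100.
 -100. -100.   66.   67.   68.   68.   68.   68.   68.   69.   69.   69.
   70.   70.   70.   70.   70.   70.   71.   71.   71.   71.   71.   71.
   71.   71.   72.   72.   72.   72.   72.   73.   73.   73.   73.   73.
   73.   73.   74.   74.   74.   74.   74.   74.   74.   75.   75.   75.
   75.   75.   75.   75.   76.   76.   76.   76.   76.   76.   76.   77.
   77.   77.   77.   77.   77.   77.   77.   78.   78.   78.   78.   78.
   78.   79.   79.   79.   79.   79.   79.   79.   79.   79.   80.   80.
   80.   81.   81.   81.   81.   81.   81.]
```

View pics/crop1.png

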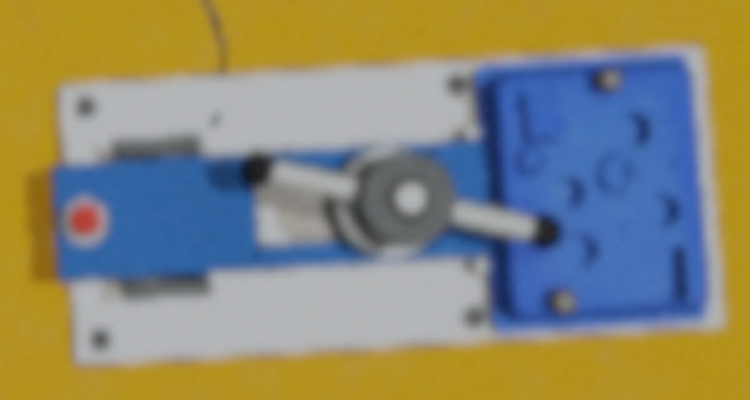

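The handle sits at about 73° in the base frame. The plate measures 148.5 x 342.7 mm, which fits, and puts the stud at (574,-35) with base yaw 4.6°. The pin is about 152 mm out along base +y, so the strap has travelled about 8 mm. All of this agrees with the given sizes. I'll add a row planner and start the approach.

```bash
cat >> h.py <<'E'
S0=np.array([574.2,-35.1]); BY=4.6
def w(bx,by):
    c,s=np.cos(np.radians(BY)),np.sin(np.radians(BY)); return S0+[c*bx-s*by,s*bx+c*by]
def base(p):
    c,s=np.cos(np.radians(BY)),np.sin(np.radians(BY)); d=np.asarray(p[:2])-S0; return np.array([c*d[0]+s*d[1],-s*d[0]+c*d[1]])
def show():
    s=get_state(); print("t",round(s["clock"],2),"P",np.round(s["position"],1),"base",base(s["position"]).round(1),"psi",round((s["ee_rot"][2]-90-BY+180)%360-180,1),"rpy",np.round(s["ee_rot"],1),"F",np.round(s["ft_force"],1),"T",np.round(s["wrist_torque"],2),"q7",round(s["qpos"][6],1),"gap",round(s["finger_gap"]*94,1)); return s
def plan(xyz,psi,n,turn=None):
    """psi = jaw direction in base frame; turn = signed world-z turn (default shortest)"""
    s=show(); yaw0=s["ee_rot"][2]; yaw1=psi+90+BY
    t=(yaw1-yaw0+180)%360-180 if turn is None else turn
    Rm=Ro.from_euler("xyz",s["ee_rot"],degrees=True); tilt=(Ro.from_euler("xyz",[180,0,yaw0],degrees=True).inv()*Rm)
    d=(np.asarray(xyz)-s["position"])/n
    print("n",n,"step",np.linalg.norm(d).round(1),"turn/row",round(t/n,2))
    fix=(Rm.inv()*Ro.from_euler("xyz",[180,0,yaw0],degrees=True)).as_rotvec(degrees=True)
    for i in range(n):
        R=Ro.from_euler("xyz",[180,0,yaw0+t*i/n],degrees=True); v=R.inv().apply(d)/1000
        print([*np.round(v,4).tolist(),0,0,round(-t/n,1)])
    print("level err",fix.round(2))
E
python3 - <<'E'
from h import *
plan([*w(0,195),215],0,13)
E
```

```text
t 0.1 P [262.  567.1 204.9] base [-262.9  625.3] psi 60.6 rpy [-179.9    0.   155.2] F [-1.3 -1.2 -0.6] T [-0.02 -0.02 -0.03] q7 -3.0 gap 93.9
n 13 step 38.8 turn/row -4.66
[-0.0339, -0.0189, -0.0008, 0, 0, np.float64(4.7)]
[-0.0353, -0.0161, -0.0008, 0, 0, np.float64(4.7)]
[-0.0365, -0.0132, -0.0008, 0, 0, np.float64(4.7)]
[-0.0374, -0.0102, -0.0008, 0, 0, np.float64(4.7)]
[-0.0381, -0.0071, -0.0008, 0, 0, np.float64(4.7)]
[-0.0386, -0.004, -0.0008, 0, 0, np.float64(4.7)]
[-0.0388, -0.0008, -0.0008, 0, 0, np.float64(4.7)]
[-0.0387, 0.0023, -0.0008, 0, 0, np.float64(4.7)]
[-0.0384, 0.0055, -0.0008, 0, 0, np.float64(4.7)]
[-0.0378, 0.0086, -0.0008, 0, 0, np.float64(4.7)]
[-0.037, 0.0116, -0.0008, 0, 0, np.float64(4.7)]
[-0.0359, 0.0146, -0.0008, 0, 0, np.float64(4.7)]
[-0.0346, 0.0175, -0.0008, 0, 0, np.float64(4.7)]
level err [-0.06  0.   -0.  ]
```

Call:
drive_tool([
  [[-0.034,-0.019,-0.001,0,0,4.7],[-0.035,-0.016,-0.001,0,0,4.7],[-0.036,-0.013,-0.001,0,0,4.7],[-0.037,-0.01,-0.001,0,0,4.7],[-0.038,-0.007,-0.001,0,0,4.7]],
], gripper=-1)

```text
clock: 0.52
position: [371.3, 411.2, 207.1]
ee_rot: [-179.7, -0.1, 131.7]
ft_force: [0.1, 0.2, -0.6]
finger_gap: 0.678
```

```bash
python3 - <<'E'
from h import *
plan([*w(0,195),215],0,10)
E
```

```text
t 0.52 P [371.3 411.2 207.1] base [-166.4  461.1] psi 37.1 rpy [-1.797e+02 -1.000e-01  1.317e+02] F [ 0.1  0.2 -0.6] T [-0.03 -0.02  0.05] q7 -7.0 gap 63.7
n 10 step 31.4 turn/row -3.71
[-0.0313, -0.0028, -0.0008, 0, 0, np.float64(3.7)]
[-0.0314, -0.0007, -0.0008, 0, 0, np.float64(3.7)]
[-0.0314, 0.0013, -0.0008, 0, 0, np.float64(3.7)]
[-0.0312, 0.0033, -0.0008, 0, 0, np.float64(3.7)]
[-0.0309, 0.0053, -0.0008, 0, 0, np.float64(3.7)]
[-0.0305, 0.0073, -0.0008, 0, 0, np.float64(3.7)]
[-0.03, 0.0093, -0.0008, 0, 0, np.float64(3.7)]
[-0.0293, 0.0112, -0.0008, 0, 0, np.float64(3.7)]
[-0.0285, 0.0131, -0.0008, 0, 0, np.float64(3.7)]
[-0.0276, 0.0149, -0.0008, 0, 0, np.float64(3.7)]
level err [-0.3  -0.13  0.  ]
```

Rows track well, so I'll chain the calls.

Call:
drive_tool([
  [[-0.031,-0.003,-0.001,0,0,3.7],[-0.031,-0.001,-0.001,0,0,3.7],[-0.031,0.001,-0.001,0,0,3.7],[-0.031,0.003,-0.001,0,0,3.7],[-0.031,0.005,-0.001,0,0,3.7]],
])

```text
clock: 0.93
position: [465.7, 275.2, 211.5]
ee_rot: [-179.6, 0.0, 112.0]
ft_force: [0.4, 1.0, 0.7]
finger_gap: 0.326
```

Call:
drive_tool([
  [[-0.03,0.007,-0.001,0,0,3.7],[-0.03,0.009,-0.001,0,0,3.7],[-0.029,0.011,-0.001,0,0,3.7],[-0.028,0.013,-0.001,0,0,3.7],[-0.027,0.015,-0.001,0,0,3.7]],
])

```text
clock: 1.35
position: [557.6, 141.0, 216.1]
ee_rot: [-179.5, 0.2, 92.6]
ft_force: [0.3, 0.2, -0.5]
finger_gap: 0.007
```

```bash
python3 - <<'E'
from h import *
plan([*w(0,190),75],0,5)
E
```

```text
t 1.35 P [557.6 141.  216.1] base [ -2.5 176.9] psi -2.0 rpy [-179.5    0.2   92.6] F [ 0.3  0.2 -0.5] T [-0.01  0.03 -0.  ] q7 -7.3 gap 0.7
n 5 step 28.3 turn/row 0.41
[0.0026, 0.0004, 0.0282, 0, 0, np.float64(-0.4)]
[0.0026, 0.0004, 0.0282, 0, 0, np.float64(-0.4)]
[0.0026, 0.0004, 0.0282, 0, 0, np.float64(-0.4)]
[0.0026, 0.0005, 0.0282, 0, 0, np.float64(-0.4)]
[0.0026, 0.0005, 0.0282, 0, 0, np.float64(-0.4)]
level err [-0.45  0.16 -0.  ]
```

Call:
drive_tool([
  [[0.013,0.001,0.01,-0.4,0.2,-2],[0.002,0.001,0.035,0,0,0],[0,0,0.035,0,0,0],[0,0,0.035,0,0,0],[0,0,0.02,0,0,0]],
])

```text
clock: 1.77
position: [566.1, 148.2, 80.7]
ee_rot: [179.5, -0.0, 93.7]
ft_force: [0.1, -0.4, 0.6]
finger_gap: 0.004
```

```bash
python3 - <<'E'
from h import *
plan([*w(0,170),75],0,5)
E
```

```text
t 1.77 P [566.1 148.2  80.7] base [  6.6 183.4] psi -0.9 rpy [179.5  -0.   93.7] F [ 0.1 -0.4  0.6] T [-0.06  0.06 -0.01] q7 -3.0 gap 0.3
n 5 step 3.2 turn/row 0.18
[-0.0027, -0.0013, 0.0011, 0, 0, np.float64(-0.2)]
[-0.0027, -0.0013, 0.0011, 0, 0, np.float64(-0.2)]
[-0.0027, -0.0013, 0.0011, 0, 0, np.float64(-0.2)]
[-0.0027, -0.0013, 0.0011, 0, 0, np.float64(-0.2)]
[-0.0027, -0.0013, 0.0011, 0, 0, np.float64(-0.2)]
level err [ 0.53 -0.04 -0.  ]
```

Call:
drive_tool([
  [[-0.004,-0.007,0.003,0.5,0,-0.8],[-0.008,0,0,0,0,0],[-0.008,0,0,0,0,0],[-0.008,0,0,0,0,0],[-0.008,0,0,0,0,0]],
])

```text
clock: 2.18
position: [559.0, 110.3, 75.6]
ee_rot: [-179.6, -0.0, 94.7]
ft_force: [-0.6, 3.1, -4.0]
finger_gap: 0.005
```

```bash
python3 - <<'E'
from h import *
show()
E
```

```text
t 2.18 P [559.  110.3  75.6] base [ -3.5 146.2] psi 0.1 rpy [-179.6   -0.    94.7] F [-0.6  3.1 -4. ] T [0.73 0.23 0.01] q7 1.7 gap 0.4
```

Call:
drive_tool([
  [[-0.006,0.002,0,0,0,0],[-0.006,0,0,0,0,0],[-0.003,0,0,0,0,0],[-0.003,0,0,0,0,0],[-0.003,0,0,0,0,0]],
])

```text
clock: 2.6
position: [564.0, 91.3, 78.7]
ee_rot: [-179.9, -0.5, 94.8]
ft_force: [-1.1, 24.7, -8.9]
finger_gap: 0.004
```

```bash
python3 - <<'E'
from h import *
show()
E
```

```text
t 2.6 P [564.   91.3  78.7] base [ -0.  126.8] psi 0.2 rpy [-179.9   -0.5   94.8] F [-1.1 24.7 -8.9] T [5.84 0.49 0.06] q7 4.2 gap 0.4
```

Strap stop reached: 25 N at base y 126.8, as predicted. I'll back off, rise, and check the strap and handle.

Call:
drive_tool([
  [[0.015,0,0,0,0.5,0],[0.01,0,-0.02,0,0,0],[0,0,-0.04,0,0,0],[0,0,-0.04,0,0,0],[0,0,-0.02,0,0,0]],
], gripper=0.57)

```text
clock: 3.02
position: [560.5, 115.1, 199.9]
ee_rot: [-179.5, -0.9, 94.8]
ft_force: [-0.7, 0.4, -0.3]
finger_gap: 0.325
```

```bash
python3 - <<'E'
from h import *
plan([*w(0,0),185],30,5)
p,d=camera("top"); cv2.imwrite("pics/top2.png",cv2.resize(p[165:245,325:475],None,fx=5,fy=5,interpolation=cv2.INTER_CUBIC))
hsv=cv2.cvtColor(p,cv2.COLOR_BGR2HSV)
red=((hsv[...,0]<8)|(hsv[...,0]>172))&(hsv[...,1]>140);red[:165]=0;red[245:]=0;red[:,:325]=0;red[:,475:]=0
v,u=np.nonzero(red); print(len(u), len(u) and base(onplane("top",u.mean(),v.mean(),100)))
print("stud top",onplane("top",406.5,204.1,135))
E
```

```text
t 3.02 P [560.5 115.1 199.9] base [ -1.6 150.9] psi 0.2 rpy [-179.5   -0.9   94.8] F [-0.7  0.4 -0.3] T [-0.09  0.06  0.01] q7 -1.4 gap 30.5
n 5 step 30.3 turn/row 5.96
[-0.0302, 0.0002, 0.003, 0, 0, np.float64(-6.0)]
[-0.03, -0.0029, 0.003, 0, 0, np.float64(-6.0)]
[-0.0296, -0.006, 0.003, 0, 0, np.float64(-6.0)]
[-0.0288, -0.0091, 0.003, 0, 0, np.float64(-6.0)]
[-0.0277, -0.012, 0.003, 0, 0, np.float64(-6.0)]
level err [-0.5  -0.86  0.  ]
0 0
stud top [575.14773617 -34.95949002 135.        ]
```

View pics/top2.png

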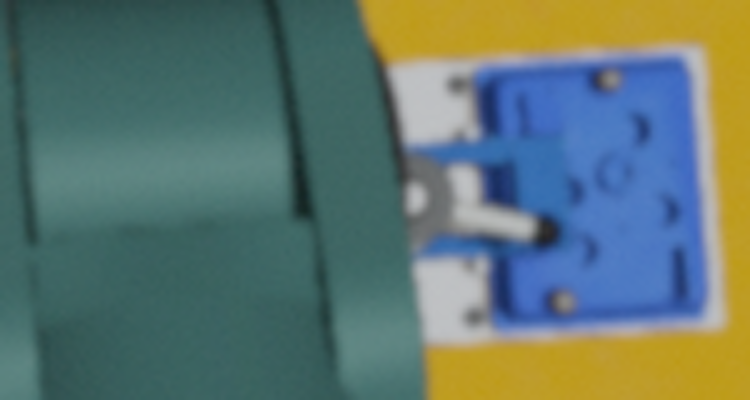

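The strap is now over the block, with its tip at about (565,175) in the crop. The handle and block have not moved, and the stud-top ray agrees with the plate estimate to 1 mm. Moving over the nut.

Call:
drive_tool([
  [[-0.03,0,0.003,-0.5,-0.8,-6],[-0.03,-0.003,0.003,0,0,-6],[-0.029,-0.006,0.003,0,0,-6],[-0.028,-0.009,0.003,0,0,-6],[-0.025,-0.012,0.003,0,0,-6]],
])

```text
clock: 3.48
position: [578.1, -28.6, 191.9]
ee_rot: [179.1, 0.3, 126.4]
ft_force: [0.6, -0.0, -0.5]
finger_gap: 0.719
```

```bash
python3 - <<'E'
from h import *
plan([*w(0,0),180],30,2)
E
```

```text
t 3.48 P [578.1 -28.6 191.9] base [4.4 6.2] psi 31.8 rpy [179.1   0.3 126.4] F [ 0.6 -0.  -0.5] T [-0.03  0.04  0.01] q7 43.4 gap 67.6
n 2 step 7.1 turn/row -0.91
[-0.0015, -0.0035, 0.006, 0, 0, np.float64(0.9)]
[-0.0015, -0.0035, 0.006, 0, 0, np.float64(0.9)]
level err [0.9  0.28 0.  ]
```

Call:
drive_tool([
  [[-0.002,-0.004,0,0.9,0.3,0],[0,0,0,0,0,0]],
])

```text
clock: 3.65
position: [576.0, -39.9, 192.2]
ee_rot: [-179.9, 0.1, 126.4]
ft_force: [-0.0, 1.0, 0.5]
finger_gap: 0.784
```

```bash
python3 - <<'E'
from h import *
plan([*w(0,0),82],33,5)
E
```

```text
t 3.65 P [576.  -39.9 192.2] base [ 1.4 -5. ] psi 31.8 rpy [-1.799e+02  1.000e-01  1.264e+02] F [-0.   1.   0.5] T [-0.02  0.04 -0.04] q7 44.1 gap 73.7
n 5 step 22.1 turn/row 0.23
[0.001, 0.0003, 0.022, 0, 0, np.float64(-0.2)]
[0.001, 0.0003, 0.022, 0, 0, np.float64(-0.2)]
[0.001, 0.0003, 0.022, 0, 0, np.float64(-0.2)]
[0.001, 0.0003, 0.022, 0, 0, np.float64(-0.2)]
[0.001, 0.0003, 0.022, 0, 0, np.float64(-0.2)]
level err [-0.07  0.11 -0.  ]
```

Call:
drive_tool([
  [[0.005,0.002,0.01,0,0,0],[0,0,0.025,0,0,0],[0,0,0.025,0,0,0],[0,0,0.025,0,0,0],[0,0,0.018,0,0,0]],
])

```text
clock: 4.07
position: [577.9, -28.8, 87.9]
ee_rot: [179.5, 0.4, 126.2]
ft_force: [0.1, 0.8, -0.2]
finger_gap: 0.785
```

Call:
drive_tool([
  [[0,0,0,0,0,0]],
])

```text
clock: 4.15
position: [575.9, -26.7, 84.2]
ee_rot: [179.7, 0.2, 126.2]
ft_force: [-0.3, -0.3, -0.3]
finger_gap: 0.785
```

```bash
python3 - <<'E'
from h import *
plan([*w(0,0),82],52,4)
E
```

```text
t 4.15 P [575.9 -26.7  84.2] base [2.3 8.2] psi 31.6 rpy [179.7   0.2 126.2] F [-0.3 -0.3 -0.3] T [-0.05  0.04 -0.01] q7 45.3 gap 73.8
n 4 step 2.2 turn/row 5.1
[-0.0014, -0.0016, 0.0006, 0, 0, np.float64(-5.1)]
[-0.0013, -0.0017, 0.0006, 0, 0, np.float64(-5.1)]
[-0.0011, -0.0018, 0.0006, 0, 0, np.float64(-5.1)]
[-0.001, -0.0019, 0.0006, 0, 0, np.float64(-5.1)]
level err [0.28 0.24 0.  ]
```

Call:
drive_tool([
  [[-0.004,-0.005,0,0,0,0],[0,0,0,0,0,0],[0,0,0,0,0,0]],
])

```text
clock: 4.4
position: [574.0, -30.3, 84.7]
ee_rot: [179.7, 0.2, 126.3]
ft_force: [-0.0, 0.4, 0.5]
finger_gap: 0.783
```

```bash
python3 - <<'E'
from h import *
plan([*w(0,0),82],52,4)
E
```

```text
t 4.4 P [574.  -30.3  84.7] base [0.2 4.8] psi 31.7 rpy [179.7   0.2 126.3] F [-0.   0.4  0.5] T [-0.06  0.01 -0.04] q7 45.8 gap 73.6
n 4 step 1.4 turn/row 5.08
[-0.001, -0.0007, 0.0007, 0, 0, np.float64(-5.1)]
[-0.0009, -0.0008, 0.0007, 0, 0, np.float64(-5.1)]
[-0.0009, -0.0008, 0.0007, 0, 0, np.float64(-5.1)]
[-0.0008, -0.0009, 0.0007, 0, 0, np.float64(-5.1)]
level err [0.29 0.22 0.  ]
```

Call:
drive_tool([
  [[-0.003,-0.003,0.001,0,0,-5],[0,0,0.001,0,0,-5],[0,0,0,0,0,-5]],
])

```text
clock: 4.65
position: [575.2, -33.8, 86.2]
ee_rot: [179.6, 0.5, 141.6]
ft_force: [0.2, 0.1, -0.1]
finger_gap: 0.786
```

```bash
python3 - <<'E'
from h import *
plan([*w(0,0),82],72,4)
E
```

```text
t 4.65 P [575.2 -33.8  86.2] base [1.1 1.2] psi 47.0 rpy [179.6   0.5 141.6] F [ 0.2  0.1 -0.1] T [0.01 0.06 0.04] q7 59.5 gap 73.9
n 4 step 1.1 turn/row 6.25
[-0.0, -0.0004, 0.001, 0, 0, np.float64(-6.2)]
[0.0, -0.0004, 0.001, 0, 0, np.float64(-6.2)]
[0.0001, -0.0004, 0.001, 0, 0, np.float64(-6.2)]
[0.0001, -0.0004, 0.001, 0, 0, np.float64(-6.2)]
level err [0.41 0.52 0.  ]
```

Call:
drive_tool([
  [[0,-0.001,0.002,0.4,0.4,-5],[0,0,0.001,0,0,-5],[0,0,0,0,0,-5],[0,0,0,0,0,-5],[0,0,0,0,0,-5]],
])

```text
clock: 5.07
position: [577.7, -34.3, 89.6]
ee_rot: [180.0, 0.6, 167.8]
ft_force: [-1.7, 0.1, -1.6]
finger_gap: 0.787
```

```bash
python3 - <<'E'
from h import *
plan([*w(0,0),82],98,5)
E
```

```text
t 5.07 P [577.7 -34.3  89.6] base [3.6 0.5] psi 73.2 rpy [180.    0.6 167.8] F [-1.7  0.1 -1.6] T [ 0.09  0.26 -0.02] q7 82.3 gap 74.0
n 5 step 1.7 turn/row 4.96
[0.0007, -0.0003, 0.0015, 0, 0, np.float64(-5.0)]
[0.0007, -0.0003, 0.0015, 0, 0, np.float64(-5.0)]
[0.0007, -0.0002, 0.0015, 0, 0, np.float64(-5.0)]
[0.0007, -0.0001, 0.0015, 0, 0, np.float64(-5.0)]
[0.0007, -0.0001, 0.0015, 0, 0, np.float64(-5.0)]
level err [0.03 0.62 0.  ]
```

Call:
drive_tool([
  [[0.002,0,0.003,0,0.5,-5],[0.001,0,0.002,0,0,-5],[0,0,0.002,0,0,-5],[0,0,0.002,0,0,-4],[0,0,0.001,0,0,-4]],
])

```text
clock: 5.48
position: [577.9, -33.9, 86.1]
ee_rot: [-179.8, 0.6, -168.1]
ft_force: [-1.8, -1.2, -0.1]
finger_gap: 0.785
```

```bash
cat > nut.py <<'E'
from h import *
plan([*w(0,0),82],110,4)
# nut heights (top view) within 110 mm of stud, below the fingers' reach: scene & top
for n in("scene","top"):
    p,d=camera(n); W=cloud(n,d); np.savez("last_%s.npz"%n,p=p,d=d)
    c=(W[...,:2]-S0); B=np.stack([c@[np.cos(.0803),np.sin(.0803)],c@[-np.sin(.0803),np.cos(.0803)]],-1)
    r=np.hypot(B[...,0],B[...,1]); m=(d>0)&(r>52)&(r<82)&(W[...,2]>75)&(W[...,2]<135)&(p.max(-1)<110)
    P=B[m];
    if len(P):
        print(n,len(P),"ball ang",np.sort(np.degrees(np.arctan2(P[:,1],P[:,0])).round())[::max(1,len(P)//8)],"z",np.percentile(W[m][:,2],[5,50,95]).round(1))
p=np.load("last_scene.npz")["p"]; import sys
cv2.imwrite(f"pics/{sys.argv[1]}.png",cv2.resize(p[180:350,270:480],None,fx=3.5,fy=3.5,interpolation=cv2.INTER_CUBIC))
E
python3 nut.py n1
```

```text
t 5.48 P [577.9 -33.9  86.1] base [3.8 0.9] psi 97.3 rpy [-179.8    0.6 -168.1] F [-1.8 -1.2 -0.1] T [ 0.04  0.24 -0.01] q7 103.5 gap 73.8
n 4 step 1.4 turn/row 3.18
[0.001, -0.0001, 0.001, 0, 0, np.float64(-3.2)]
[0.001, -0.0, 0.001, 0, 0, np.float64(-3.2)]
[0.001, 0.0, 0.001, 0, 0, np.float64(-3.2)]
[0.001, 0.0001, 0.001, 0, 0, np.float64(-3.2)]
level err [-0.2   0.63 -0.  ]
scene 166 ball ang [-66. -64. -63. -61. -59. 119. 123. 124. 126.] z [104.2 111.2 118.7]
```

View pics/n1.png

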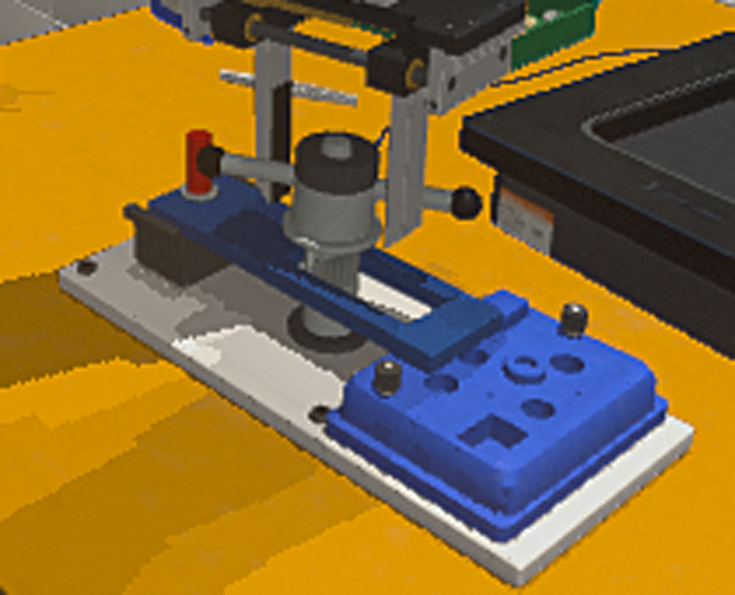

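Both fingers are pushing the arms. The balls are at crop (208,160) and (465,203), the handle is near 121° and still at z 111, so it hasn't dropped. The strap is fully forward over the block. I keep turning counter-clockwise.

Call:
drive_tool([
  [[0.003,0,0.002,0,0.6,-3],[0,0,0.002,0,0,-3],[0,0,0.001,0,0,-3],[0,0,0.001,0,0,-3],[0,0,0,0,0,0]],
])

```text
clock: 6.0
position: [577.6, -34.8, 84.4]
ee_rot: [-179.6, 0.3, -156.7]
ft_force: [-1.4, -0.1, -0.1]
finger_gap: 0.789
```

```bash
python3 nut.py n2
```

```text
t 6.0 P [577.6 -34.8  84.4] base [3.4 0. ] psi 108.7 rpy [-179.6    0.3 -156.7] F [-1.4 -0.1 -0.1] T [0.04 0.05 0.05] q7 113.4 gap 74.2
n 4 step 1.0 turn/row 0.32
[0.0008, 0.0003, 0.0006, 0, 0, np.float64(-0.3)]
[0.0008, 0.0003, 0.0006, 0, 0, np.float64(-0.3)]
[0.0008, 0.0003, 0.0006, 0, 0, np.float64(-0.3)]
[0.0008, 0.0003, 0.0006, 0, 0, np.float64(-0.3)]
level err [-0.42  0.34 -0.  ]
scene 153 ball ang [-52. -50. -49. -48. -41. 138. 140. 141. 143.] z [ 93.6 101.  106.3]
```

The nut has dropped: ball height is down about 10 mm and the handle is at about 136°. I'll back off, lift clear of the stud, and re-enter on the other side of the arms for the clockwise wind.

Call:
drive_tool([
  [[0.002,0.001,0,0,0,5],[0,0,0,0,0,5],[0,0,-0.025,0,0,0],[0,0,-0.03,0,0,0],[0,0,-0.02,0,0,0]],
])

```text
clock: 6.52
position: [572.6, -34.2, 159.1]
ee_rot: [-179.7, 0.1, -168.4]
ft_force: [0.4, -0.3, 0.1]
finger_gap: 0.788
```

Call:
drive_tool([
  [[0,0,-0.005,0,0,6],[0,0,0,0,0,6],[0,0,0,0,0,6],[0,0,0,0,0,6],[0,0,0,0,0,6]],
])

```text
clock: 6.93
position: [575.7, -33.9, 172.6]
ee_rot: [179.9, 0.8, 159.6]
ft_force: [-0.5, 0.3, -1.2]
finger_gap: 0.784
```

```bash
python3 - <<'E'
from h import *
plan([*w(0,0),165],-5,12)
E
```

```text
t 6.93 P [575.7 -33.9 172.6] base [1.6 1.1] psi 65.0 rpy [179.9   0.8 159.6] F [-0.5  0.3 -1.2] T [-0.03  0.05  0.  ] q7 73.0 gap 73.7
n 12 step 0.7 turn/row -5.83
[0.0001, -0.0001, 0.0006, 0, 0, np.float64(5.8)]
[0.0001, -0.0001, 0.0006, 0, 0, np.float64(5.8)]
[0.0001, -0.0001, 0.0006, 0, 0, np.float64(5.8)]
[0.0, -0.0002, 0.0006, 0, 0, np.float64(5.8)]
[0.0, -0.0002, 0.0006, 0, 0, np.float64(5.8)]
[0.0, -0.0002, 0.0006, 0, 0, np.float64(5.8)]
[-0.0, -0.0002, 0.0006, 0, 0, np.float64(5.8)]
[-0.0, -0.0002, 0.0006, 0, 0, np.float64(5.8)]
[-0.0, -0.0002, 0.0006, 0, 0, np.float64(5.8)]
[-0.0001, -0.0001, 0.0006, 0, 0, np.float64(5.8)]
[-0.0001, -0.0001, 0.0006, 0, 0, np.float64(5.8)]
[-0.0001, -0.0001, 0.0006, 0, 0, np.float64(5.8)]
level err [0.11 0.8  0.  ]
```

Call:
drive_tool([
  [[0,0,0,0,0.8,6],[0,0,0,0,0,6],[0,0,0,0,0,6],[0,0,0,0,0,6],[0,0,0,0,0,6]],
])

```text
clock: 7.35
position: [576.3, -33.2, 174.9]
ee_rot: [179.7, -0.0, 127.1]
ft_force: [-0.8, 0.2, 0.8]
finger_gap: 0.786
```

Call:
drive_tool([
  [[0,0,0,0,0,6],[0,0,0,0,0,6],[0,0,0,0,0,6],[0,0,0,0,0,6],[0,0,0,0,0,6]],
])

```text
clock: 7.77
position: [576.9, -32.5, 177.0]
ee_rot: [179.6, -0.2, 94.6]
ft_force: [0.3, 0.3, -0.1]
finger_gap: 0.785
```

Call:
drive_tool([
  [[0,0,0,0,0,6],[0,0,0,0,0,5],[0,0,0,0,0,0],[0,0,0,0,0,0]],
])

```text
clock: 8.1
position: [577.4, -31.7, 178.5]
ee_rot: [179.5, -0.4, 82.1]
ft_force: [-0.1, -0.2, 0.2]
finger_gap: 0.78
```

```bash
python3 nut.py n3; python3 -c "
from h import *
plan([*w(0,0),76],-5,5)"
```

```text
t 8.1 P [577.4 -31.7 178.5] base [3.4 3.2] psi -12.5 rpy [179.5  -0.4  82.1] F [-0.1 -0.2  0.2] T [-0.03  0.13 -0.02] q7 1.5 gap 73.4
n 4 step 24.2 turn/row 30.62
[-0.001, -0.0007, 0.0241, 0, 0, np.float64(-30.6)]
[-0.0005, -0.0011, 0.0241, 0, 0, np.float64(-30.6)]
[0.0001, -0.0012, 0.0241, 0, 0, np.float64(-30.6)]
[0.0007, -0.0009, 0.0241, 0, 0, np.float64(-30.6)]
level err [ 0.46 -0.39 -0.  ]
scene 143 ball ang [-53. -50. -49. -47. 134. 137. 140. 141. 142.] z [ 93.5 100.9 106.3]
top 29 ball ang [130. 131. 131. 133. 134. 134. 136. 136. 138. 139.] z [100.4 104.7 108. ]
t 8.2 P [577.3 -31.7 178.5] base [3.4 3.1] psi -12.4 rpy [179.5  -0.4  82.2] F [ 0.6  0.8 -0.5] T [-0.06  0.16  0.04] q7 1.6 gap 73.6
n 5 step 20.5 turn/row 1.48
[-0.0008, -0.0005, 0.0205, 0, 0, np.float64(-1.5)]
[-0.0007, -0.0005, 0.0205, 0, 0, np.float64(-1.5)]
[-0.0007, -0.0006, 0.0205, 0, 0, np.float64(-1.5)]
[-0.0007, -0.0006, 0.0205, 0, 0, np.float64(-1.5)]
[-0.0007, -0.0006, 0.0205, 0, 0, np.float64(-1.5)]
level err [ 0.46 -0.39 -0.  ]
```

Call:
drive_tool([
  [[-0.003,-0.002,0.003,0.5,-0.4,-6],[0,0,0.015,0,0,-3],[0,0,0.025,0,0,0],[0,0,0.025,0,0,0],[0,0,0.025,0,0,0]],
])

```text
clock: 8.62
position: [578.8, -34.6, 88.3]
ee_rot: [179.4, -0.0, 92.2]
ft_force: [0.5, 0.7, -1.4]
finger_gap: 0.786
```

Call:
drive_tool([
  [[0,0,0.006,0,0,0],[0,0,0,0,0,0]],
])

```text
clock: 8.78
position: [576.6, -34.7, 78.2]
ee_rot: [179.8, -0.0, 92.3]
ft_force: [0.3, -0.9, 0.2]
finger_gap: 0.786
```

```bash
python3 -c "
from h import *
plan([*w(0,0),76],-28,5)"
```

```text
t 8.78 P [576.6 -34.7  78.2] base [2.4 0.2] psi -2.3 rpy [179.8  -0.   92.3] F [ 0.3 -0.9  0.2] T [-0.09  0.04  0.04] q7 13.8 gap 73.9
n 5 step 0.7 turn/row -5.15
[-0.0001, -0.0005, 0.0004, 0, 0, np.float64(5.1)]
[-0.0001, -0.0005, 0.0004, 0, 0, np.float64(5.1)]
[-0.0002, -0.0005, 0.0004, 0, 0, np.float64(5.1)]
[-0.0002, -0.0004, 0.0004, 0, 0, np.float64(5.1)]
[-0.0002, -0.0004, 0.0004, 0, 0, np.float64(5.1)]
level err [ 0.24 -0.03 -0.  ]
```

Call:
drive_tool([
  [[0,-0.002,0.002,0,0,5],[0,0,0.001,0,0,5],[0,0,0.001,0,0,5],[0,0,0.001,0,0,5],[0,0,0.001,0,0,5]],
])

```text
clock: 9.2
position: [576.9, -35.2, 78.0]
ee_rot: [179.6, -0.3, 66.7]
ft_force: [-0.9, 0.6, -0.6]
finger_gap: 0.784
```

```bash
python3 -c "
from h import *
plan([*w(0,0),76],-58,5)"
```

```text
t 9.2 P [576.9 -35.2  78. ] base [ 2.6 -0.4] psi -27.9 rpy [179.6  -0.3  66.7] F [-0.9  0.6 -0.6] T [0.   0.09 0.03] q7 -8.0 gap 73.7
n 5 step 0.7 turn/row -6.01
[-0.0002, -0.0005, 0.0004, 0, 0, np.float64(6.0)]
[-0.0002, -0.0005, 0.0004, 0, 0, np.float64(6.0)]
[-0.0003, -0.0004, 0.0004, 0, 0, np.float64(6.0)]
[-0.0003, -0.0004, 0.0004, 0, 0, np.float64(6.0)]
[-0.0004, -0.0004, 0.0004, 0, 0, np.float64(6.0)]
level err [ 0.39 -0.31 -0.  ]
```

Call:
drive_tool([
  [[-0.001,-0.002,0.002,0.4,-0.3,5],[0,0,0.001,0,0,5],[0,0,0.001,0,0,5],[0,0,0.001,0,0,5],[0,0,0.001,0,0,5]],
])

```text
clock: 9.62
position: [578.2, -34.9, 80.0]
ee_rot: [179.9, -0.5, 40.6]
ft_force: [-0.5, 0.2, 0.9]
finger_gap: 0.782
```

```bash
python3 -c "
from h import *
plan([*w(0,0),76],-80,5)"
```

```text
t 9.62 P [578.2 -34.9  80. ] base [ 4.  -0.1] psi -54.0 rpy [179.9  -0.5  40.6] F [-0.5  0.2  0.9] T [-0.04  0.2  -0.11] q7 -30.2 gap 73.5
n 5 step 1.1 turn/row -5.21
[-0.0006, -0.0005, 0.0008, 0, 0, np.float64(5.2)]
[-0.0007, -0.0004, 0.0008, 0, 0, np.float64(5.2)]
[-0.0007, -0.0004, 0.0008, 0, 0, np.float64(5.2)]
[-0.0007, -0.0003, 0.0008, 0, 0, np.float64(5.2)]
[-0.0008, -0.0002, 0.0008, 0, 0, np.float64(5.2)]
level err [ 0.12 -0.46 -0.  ]
```

Call:
drive_tool([
  [[-0.003,-0.002,0.003,0,-0.4,5],[-0.001,0,0.002,0,0,5],[-0.001,0,0.002,0,0,5],[0,0,0.002,0,0,5],[0,0,0.002,0,0,5]],
])

```text
clock: 10.03
position: [576.7, -35.2, 76.9]
ee_rot: [-179.9, -0.6, 14.6]
ft_force: [-0.5, -0.2, -0.2]
finger_gap: 0.784
```

```bash
python3 -c "
from h import *
plan([*w(0,0),76],-105,5)"
```

```text
t 10.03 P [576.7 -35.2  76.9] base [ 2.5 -0.3] psi -80.0 rpy [-179.9   -0.6   14.6] F [-0.5 -0.2 -0.2] T [-0.06  0.23  0.06] q7 -52.0 gap 73.7
n 5 step 0.5 turn/row -5.01
[-0.0005, -0.0001, 0.0002, 0, 0, np.float64(5.0)]
[-0.0005, -0.0001, 0.0002, 0, 0, np.float64(5.0)]
[-0.0005, -0.0001, 0.0002, 0, 0, np.float64(5.0)]
[-0.0005, -0.0, 0.0002, 0, 0, np.float64(5.0)]
[-0.0005, 0.0, 0.0002, 0, 0, np.float64(5.0)]
level err [-0.07 -0.61  0.  ]
```

Call:
drive_tool([
  [[-0.002,0,0.002,0,-0.5,5],[-0.001,0,0.001,0,0,5],[-0.001,0,0.001,0,0,5],[-0.001,0,0.001,0,0,5],[-0.001,0,0.001,0,0,5]],
])

```text
clock: 10.45
position: [574.3, -33.9, 78.2]
ee_rot: [-179.5, -0.4, -11.3]
ft_force: [1.1, 0.2, -0.2]
finger_gap: 0.785
```

```bash
python3 nut.py n4; python3 -c "
from h import *
plan([*w(0,0),75],-130,5)"
```

```text
t 10.45 P [574.3 -33.9  78.2] base [0.2 1.1] psi -105.9 rpy [-179.5   -0.4  -11.3] F [ 1.1  0.2 -0.2] T [-0.01 -0.08  0.01] q7 -73.7 gap 73.7
n 4 step 1.0 turn/row -36.02
[0.0, 0.0003, -0.001, 0, 0, np.float64(36.0)]
[0.0002, 0.0002, -0.001, 0, 0, np.float64(36.0)]
[0.0003, 0.0001, -0.001, 0, 0, np.float64(36.0)]
[0.0003, -0.0001, -0.001, 0, 0, np.float64(36.0)]
level err [-0.53 -0.38  0.  ]
scene 117 ball ang [-136. -134. -132. -131. -129. -128. -126. -123.   53.] z [ 87.5  95.8 101.8]
t 10.55 P [574.2 -33.9  77.9] base [0.1 1.2] psi -105.8 rpy [-179.5   -0.4  -11.2] F [-0.5 -0.9 -0.1] T [ 0.    0.23 -0.02] q7 -73.6 gap 74.0
n 5 step 0.6 turn/row -4.85
[0.0, 0.0002, 0.0006, 0, 0, np.float64(4.8)]
[0.0001, 0.0002, 0.0006, 0, 0, np.float64(4.8)]
[0.0001, 0.0002, 0.0006, 0, 0, np.float64(4.8)]
[0.0001, 0.0002, 0.0006, 0, 0, np.float64(4.8)]
[0.0001, 0.0002, 0.0006, 0, 0, np.float64(4.8)]
level err [-0.5  -0.38  0.  ]
```

View pics/n4.png

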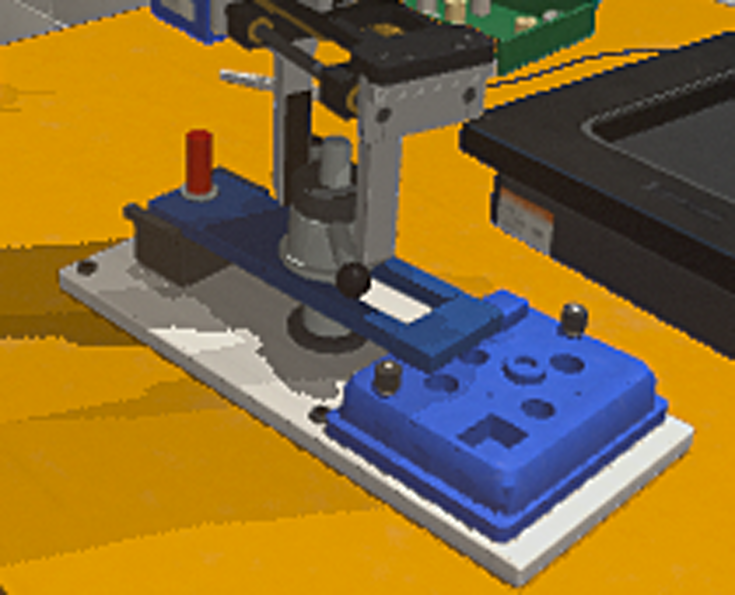

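The nut is winding down: its ball at crop (352,280) puts the handle at about 51° and z 96, and the stud shows well above the hub. About 50° is left.

Call:
drive_tool([
  [[0,0,0.003,-0.4,-0.3,5],[0,0,0.002,0,0,5],[0,0,0.002,0,0,5],[0,0,0.001,0,0,5],[0,0,0.001,0,0,5]],
])

```text
clock: 10.97
position: [576.8, -32.6, 73.6]
ee_rot: [-179.5, -0.1, -35.7]
ft_force: [0.9, -0.4, 0.9]
finger_gap: 0.787
```

```bash
python3 -c "
from h import *
plan([*w(0,0),75],-158,5)"
```

```text
t 10.97 P [576.8 -32.6  73.6] base [2.8 2.3] psi -130.3 rpy [-1.795e+02 -1.000e-01 -3.570e+01] F [ 0.9 -0.4  0.9] T [-0.02  0.13 -0.01] q7 -94.2 gap 74.0
n 5 step 0.8 turn/row -5.54
[-0.0001, 0.0007, -0.0003, 0, 0, np.float64(5.5)]
[-0.0001, 0.0007, -0.0003, 0, 0, np.float64(5.5)]
[0.0, 0.0007, -0.0003, 0, 0, np.float64(5.5)]
[0.0001, 0.0007, -0.0003, 0, 0, np.float64(5.5)]
[0.0001, 0.0007, -0.0003, 0, 0, np.float64(5.5)]
level err [-0.48 -0.07  0.  ]
```

Call:
drive_tool([
  [[0,0.003,0,-0.4,0,5],[0,0.001,0,0,0,5],[0,0,0,0,0,5],[0,0,0,0,0,4],[0,0,0,0,0,3]],
])

```text
clock: 11.38
position: [576.1, -34.2, 77.4]
ee_rot: [-179.7, 0.2, -57.6]
ft_force: [-0.2, 0.2, -0.5]
finger_gap: 0.784
```

```bash
python3 -c "
from h import *
plan([*w(0,0),75],-162,4)"
```

```text
t 11.38 P [576.1 -34.2  77.4] base [2.  0.7] psi -152.2 rpy [-179.7    0.2  -57.6] F [-0.2  0.2 -0.5] T [0.07 0.23 0.03] q7 -112.6 gap 73.7
n 4 step 0.8 turn/row -2.45
[-0.0001, 0.0005, 0.0006, 0, 0, np.float64(2.5)]
[-0.0, 0.0005, 0.0006, 0, 0, np.float64(2.5)]
[-0.0, 0.0005, 0.0006, 0, 0, np.float64(2.5)]
[-0.0, 0.0005, 0.0006, 0, 0, np.float64(2.5)]
level err [-0.33  0.15 -0.  ]
```

Call:
drive_tool([
  [[0,0.001,0.001,0,0,3],[0,0.001,0.001,0,0,3],[0,0,0.001,0,0,3]],
])

```text
clock: 11.63
position: [576.0, -34.8, 77.1]
ee_rot: [-179.5, 0.3, -66.2]
ft_force: [-4.4, -2.9, 5.4]
finger_gap: 0.784
```

Call:
drive_tool([
  [[0,0,0,0,0,3],[0,0,0,0,0,3]],
])

```text
clock: 11.8
position: [575.7, -34.7, 77.7]
ee_rot: [-179.6, 0.4, -71.8]
ft_force: [4.2, -5.6, -19.9]
finger_gap: 0.787
```

```bash
python3 nut.py n5
```

```text
t 11.8 P [575.7 -34.7  77.7] base [1.6 0.2] psi -166.4 rpy [-179.6    0.4  -71.8] F [  4.2  -5.6 -19.9] T [-1.29 -0.93  2.7 ] q7 -124.5 gap 74.0
n 4 step 1.2 turn/row -20.89
[-0.0, 0.0004, -0.0011, 0, 0, np.float64(20.9)]
[0.0001, 0.0004, -0.0011, 0, 0, np.float64(20.9)]
[0.0002, 0.0003, -0.0011, 0, 0, np.float64(20.9)]
[0.0003, 0.0002, -0.0011, 0, 0, np.float64(20.9)]
level err [-0.38  0.35 -0.  ]
scene 148 ball ang [-180.  -12.  -11.   -3.  173.  175.  177.  179.  180.] z [86.5 94.  98.8]
```

Torque has risen to 2.7 N m, so this looks like the end stop. One more small push to confirm, then I release and look.

Call:
drive_tool([
  [[0,0,0,0,0,2],[0,0,0,0,0,2]],
])

```text
clock: 12.07
position: [575.7, -34.7, 77.6]
ee_rot: [-179.8, 0.3, -75.0]
ft_force: [3.0, -6.4, -14.6]
finger_gap: 0.786
```

```bash
python3 -c "
from h import *
show()"
```

```text
t 12.07 P [575.7 -34.7  77.6] base [1.6 0.2] psi -169.6 rpy [-179.8    0.3  -75. ] F [  3.   -6.4 -14.6] T [-1.57 -0.75  4.13] q7 -127.3 gap 73.9
```

Call:
drive_tool([
  [[0,0,0,0,0,-6],[0,0,0,0,0,-6],[0,0,0,0,0,-4],[0,0,0,0,0,0]],
])

```text
clock: 12.4
position: [576.8, -33.7, 79.6]
ee_rot: [-179.6, 0.3, -57.4]
ft_force: [-0.2, -0.6, -0.1]
finger_gap: 0.787
```

Call:
drive_tool([
  [[0,0,-0.02,0,0,0],[0,0,-0.035,0,0,0],[0,0,-0.04,0,0,0],[0,0,-0.04,0,0,0],[0,0,-0.03,0,0,0]],
])

```text
clock: 12.82
position: [573.4, -34.8, 247.8]
ee_rot: [-180.0, 0.7, -57.4]
ft_force: [0.4, 0.2, 0.3]
finger_gap: 0.782
```

```bash
python3 nut.py n6
```

```text
t 12.82 P [573.4 -34.8 247.8] base [-0.8  0.4] psi -152.0 rpy [-180.     0.7  -57.4] F [0.4 0.2 0.3] T [0.09 0.16 0.06] q7 -120.9 gap 73.5
n 4 step 41.4 turn/row -24.51
[0.0002, -0.0001, 0.0414, 0, 0, np.float64(24.5)]
[0.0001, -0.0002, 0.0414, 0, 0, np.float64(24.5)]
[0.0, -0.0002, 0.0414, 0, 0, np.float64(24.5)]
[-0.0001, -0.0002, 0.0414, 0, 0, np.float64(24.5)]
level err [-0.01  0.71 -0.  ]
scene 141 ball ang [-180. -178. -176. -175. -174.   -6.   -4.    4.  179.] z [86.2 94.  98.3]
top 31 ball ang [-180. -179. -178. -177.    4.  175.  177.  177.  178.  179.  180.] z [93.5 96.8 99.9]
```

View pics/n6.png

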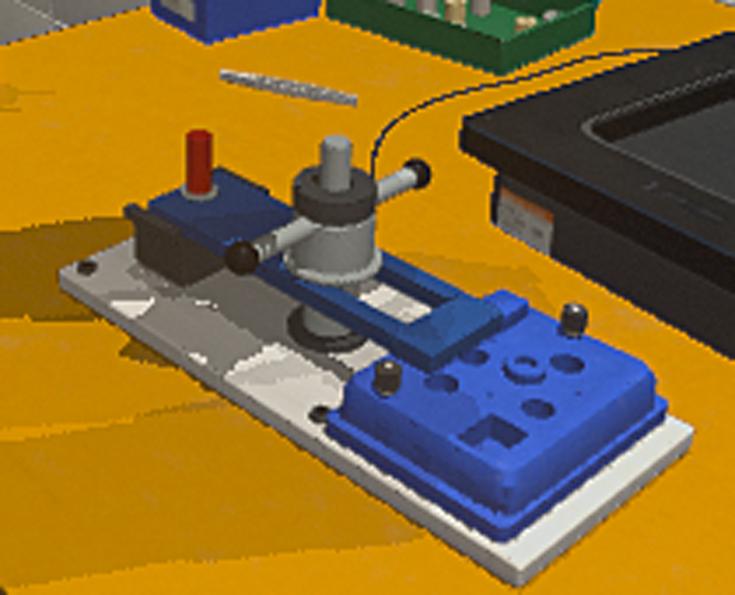

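The handle is aligned with base x, with balls at crop (242,257) and (417,173). The flange sits on the strap and the strap tip lies over the block. Final numeric checks come next, then hand-in.

```bash
python3 - <<'E'
from h import *
a=np.load("scene0.npz");b=np.load("last_scene.npz")
def f(z,lo,hi,box,zlo,zhi):
    W=cloud("scene",z["d"]);h=cv2.cvtColor(z["p"],cv2.COLOR_BGR2HSV);H=h[...,0].astype(int)
    if lo>hi: m=(H>=lo)|(H<=hi)
    else: m=(H>=lo)&(H<=hi)
    m&=(h[...,1]>140)&(W[...,2]>zlo)&(W[...,2]<zhi); k=np.zeros_like(m);k[box[0]:box[1],box[2]:box[3]]=1;m&=k
    v,u=np.nonzero(m);return len(u),base(np.median(W[m],0)).round(1),np.median(W[m],0).round(1),(u.mean().round(1),v.mean().round(1))
for n,z in(("before",a),("after",b)):
    print(n,"pin",f(z,172,8,(180,280,270,400),62,110),"block lower edge",f(z,105,130,(270,350,350,480),2,33),"bottle cap",f(z,172,8,(140,185,230,290),120,200))
r=hand_in(); print(r); show()
E
```

```text
before pin (114, array([ -3.5, 146.7]), array([558.9, 110.9,  83.8]), (np.float64(313.9), np.float64(219.7))) block lower edge (564, array([ -36. , -164.7]), array([ 551.5, -202.1,   24.5]), (np.float64(420.5), np.float64(312.5))) bottle cap (85, array([ 36.5, 436.8]), array([575.5, 403.2, 132.3]), (np.float64(255.5), np.float64(165.2)))
after pin (107, array([ -3.4, 104.9]), array([562.4,  69.2,  84.7]), (np.float64(326.5), np.float64(225.7))) block lower edge (589, array([ -36.4, -164.5]), array([ 551.1, -202. ,   24.5]), (np.float64(419.9), np.float64(312.5))) bottle cap (88, array([ 36.6, 437.1]), array([575.7, 403.6, 131.3]), (np.float64(255.5), np.float64(165.3)))
the job is handed in; nothing more can be done
None
the job is handed in; nothing more can be done
```

The clamping job is done and handed in at about 13 s of robot time, with the robot clear of everything. `hand_in()` gives no verdict.

- **Strap:** I pushed it by its pin to the stop, which met 25 N. The pin moved 42 mm, which fits a start of about 8 mm and full travel of 50 mm.
- **Nut:** I turned it counter-clockwise with the open fingers straddling the hub, pushing both arms, until it dropped. The measured drop was about 10 mm (12 mm nominal), with the handle at about 136°. I then re-entered on the other side of the arms and wound it clockwise to its end stop, where torque rose to 4.1 N m.
- **Last checks:** The handle is within a few degrees of 0°, and the flange sits on the strap. The test block and the bottle each stayed within 0.5 mm of their first measured position.
- **Disagreement:** The side camera's depth put the balls 3–4 mm higher than nominal after the drop and at home, though only 1 mm high on the landing. I judge this to be measurement bias, because the drop from thread entry to home came out at 7 mm against 8 mm nominal, and the top camera's ball-top height fits the home position.

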